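Set the manicure spot ready: finger rest onto its base, buffer block down flat

TASK

Get the manicure spot on the sill ready for the next client: the grooved finger rest has been knocked onto its side, and the tall buffer block has been left standing on end. Using the fingertips only, push the finger rest over so that it stands on its flat base with the finger grooves facing up, and push the buffer block over so that it lies flat on one of its long sides; each should stay about where it is now. Do not take them between the fingers, lift them or shove them along the sill, and leave the nail pusher, the rack and its bottles as they are.

Things in the scene. Friction and masses are not known exactly. Their poses are not given: they have to be found in the camera images.
- finger_rest: Hard blue silicone finger rest, about 160 g, 56 (x) by 84 (y) by 40 mm (z); origin at its centre. Own -z side: flat base; +z side: four finger grooves. It starts on a long side (84 x 40), 56 mm tall, any yaw; from above one long edge is straight (base), the other wavy (grooves). On its base it is 40 mm tall. Friction on the sill about 0.5 to 0.7: pushed lower than 40 mm up it may slide.
- rest_grooves (a point): Middle of the finger rest's grooved face, level with the ridge tops, 20 mm from its centre along its own +z. Four round grooves 10 mm deep, 21 mm apart, run along its own x between ridges (one ridge in the middle). A push near the top of this face towards the base makes the rest pivot on the base's lower edge and drop onto its base past about 36 degrees.
- rest_base (a point): Middle of the finger rest's flat base (56 x 84 mm), 20 mm from its centre along its own -z; it faces sideways at the start and must end flat on the sill.
- buffer: Nail buffer block, yellow plastic core with grey and white abrasive pads, some 45 g: a square bar 26 x 26 x 95 mm, long axis its own z, origin at its centre. At the start it stands on end (95 mm tall, centre 47.5 mm above the sill), at any yaw; pushed near its top it falls over past about 15 degrees of tip. Lying flat on a long side its centre is 13 mm above the sill. Any side will do.
- pusher: Double-ended stainless steel nail pusher lying on the sill, 134 mm long (its own x), 7 mm wide and high; origin on its underside at mid-length. It lies 55 to 75 mm from the buffer block (centre to centre), crosswise to the line from the block. To be left alone.
- rack: Clear acrylic bottle rack fixed on the sill at the far side of the work; 56 mm deep (its x) and 190 mm long (its y), back panel 64 mm, front lip 22 mm and slot dividers 34 mm high; origin at the centre of its underside. With the bottles it is 79 mm tall. To be left alone.
- bottle0: Small empty round polish bottle of clear glass with a black cap, 31 mm diameter, 73 mm tall, standing in slot 0 of the rack (slots counted along the rack's own y); origin at the centre of its underside. To be left alone.
- bottle1: Small empty round polish bottle of clear glass with a black cap, 31 mm diameter, 73 mm tall, standing in slot 1 of the rack (slots counted along the rack's own y); origin at the centre of its underside. To be left alone.
- bottle2: Small empty round polish bottle of clear glass with a black cap, 31 mm diameter, 73 mm tall, standing in slot 2 of the rack (slots counted along the rack's own y); origin at the centre of its underside. To be left alone.
- bottle3: Small empty round polish bottle of clear glass with a black cap, 31 mm diameter, 73 mm tall, standing in slot 3 of the rack (slots counted along the rack's own y); origin at the centre of its underside. To be left alone.
Mind the look-alikes: they are no part of the job. What is shaped like the buffer but blue or turquoise is not meant.

How it is judged (in metres and radians):
At the end, for the whole second after the job is handed in: Finger rest stands on its base, grooves up (within 0.1 rad, centre 15-25 mm high), within 140 mm of its start; buffer block lies flat on a long side (level within 0.1 rad, centre 8-16.5 mm high), within 150 mm of its start; pusher and bottles within 15 mm of theirs, bottles upright within 0.2 rad (angle between finger_rest's own z axis and vertical below 0.1 rad and height (world z) of finger_rest between 0.015 and 0.025 m and distance of finger_rest from where it was at the start of the episode below 0.14 m and angle between buffer's own z axis and vertical between 1.4708 and 1.6708 rad and height (world z) of buffer between 0.008 and 0.0165 m and distance of buffer from where it was at the start of the episode below 0.15 m and distance of each of pusher, bottle0, bottle1, bottle2, bottle3 from where it was at the start of the episode below 0.015 m and angle between each of bottle0, bottle1, bottle2, bottle3's own z axis and vertical below 0.2 rad); the robot touches nothing.
It fails at once if a thing is lifted (centre of the finger rest above 55 mm, or of the buffer block above 65 mm) (height (world z) of finger_rest above 0.055 m or height (world z) of buffer above 0.065 m).
It fails at once if the finger rest is taken between the fingers (x of the grasp point in the frame of finger_rest between -0.024 and 0.024 m and y of the grasp point in the frame of finger_rest between -0.038 and 0.038 m and z of the grasp point in the frame of finger_rest between -0.016 and 0.016 m).
It fails at once if the buffer block is taken between the fingers (x of the grasp point in the frame of buffer between -0.009 and 0.009 m and y of the grasp point in the frame of buffer between -0.009 and 0.009 m and z of the grasp point in the frame of buffer between -0.045 and 0.045 m).
It fails at once if the nail pusher is disturbed (moved more than 15 mm) (distance of pusher from where it was at the start of the episode above 0.015 m).
It fails at once if a bottle in the rack is disturbed (moved more than 15 mm or tilted more than 0.3 rad) (distance of any of bottle0, bottle1, bottle2, bottle3 from where it was at the start of the episode above 0.015 m or angle between any of bottle0, bottle1, bottle2, bottle3's own z axis and vertical above 0.3 rad).
It also fails if it takes over 48 s, if anything falls off the work surface, if the arm or the gripper's body presses on something with over 40 N, if the wrist force passes 120 N, or if a joint passes its speed limit or range.

ROBOT

A 7-joint arm with a two-finger parallel gripper is mounted at the origin on the work surface. World frame = base frame: x ahead of the robot, y to its left, z up, the work surface at z = 0. Lengths are in m, angles in degrees, forces in N, time in s.
With the tool pointing down it reaches from about 0.4 to 0.85 m from the base axis. Payload 4.4 kg.
Tool frame: the origin (TCP) lies on the centre line of the jaws, within the pads' length; the fingertips stand 14 mm ahead of it and the grasp point (between the pads) lies 5 mm behind it; z points along the fingers, x is the direction in which the jaws open and shut, and the axes are right-handed (so a half turn about z gives the same grasp; the last joint's range is limited). The gripper opens to 94 mm and grips with 3 to 60 N. Pads are 16 mm wide; open, the fingers measure 119 mm over their backs; the gripper's body (75 mm by 177 mm) begins 78 mm behind the grasp point.
Start: joints at [-76.249, 36.005, 2.206, 86.941, -1.547, 57.084, -1.146], TCP at [0.196, 0.62, 0.219] pointing down, gripper open.
Joint ranges: [-175.42, 175.42], [-21.48, 121.26], [-71.46, 75.88], [10.55, 141.38], [-63.04, 243.04], [13.31, 113.54], [-168.57, 168.57]. Speed limits (degrees/s): [147.25, 147.25, 180, 180, 180, 180, 180].

INTERFACE

Orientations are given as [roll, pitch, yaw] about the fixed x, y, z axes, in that order (R = Rz(yaw) Ry(pitch) Rx(roll)).
In Python, from cell import robot gives the robot as it stands.
- The arm moves only by the tool send_rows, never from a script. Its argument "motion" is one flat list of numbers, 5 for each row, row after row: the shift along the tool's x, y, z as a fraction of full scale, then the turn about the tool's z as a fraction of full scale, then the closure, from -1 (fully open) to 1 (shut). In form: [dx, dy, dz, twist, grip, dx, dy, dz, twist, grip, ...]. A call has 1 to 10 rows; each row shifts and turns the commanded pose from where the row before left it, along the tool's axes as they then stand; what a row does not reach is not made up. Full scale, the value 1, is 25 mm for a shift and 0.12 rad for a turn. A row lasts 1/10 s, in which the tool goes at most 50 mm and 8.59 degrees, less where a joint would pass 70% of its speed; a pose out of reach is approached as far as the arm can. A call with a number of a shift or a turn outside -1 to 1 is refused whole. A call with a gripper value outside its range is refused whole. The fingers move at their own pace and stop on an object; "grip_force" is the grip in N (left out, the last holds). Time passes only in rows, so rows that do not move let the fingers close. It gives the time, the measured TCP pose, the force and the opening at its end, in the units of the state.
- robot.get_obs(): the state, without advancing time (a new reading comes with each control period).
- robot.snapshot(name): name is "scene" or "top" or "wrist"; returns a dict with "color" (400x640x3 uint8, red, green, blue), "camera_matrix" (3x3 intrinsics, pixels), "dist_coeffs" ([k1, k2, p1, p2, k3] as OpenCV has them; the pictures are not rectified), "cam_to_world" (4x4, takes a point from camera to world coordinates); the wrist camera has in their place "mount" (4x4, takes a point from camera to tool coordinates, whose origin is the TCP and whose axes are the tool frame's). Camera axes: x right, y down, z forward; pixel columns grow to the right and rows downward; lengths in m; the calibration is good to about 2 mm. A picture is of the moment at which its call begins: read the wrist's pose just before it. There is no depth.
- robot.finish_job(): hands the job in, once; it reports no verdict.
Trained networks look in the newest picture that a camera, given by its name, has taken for a name from the list of things; names that differ only in an ending like _2 or _b are one class to them, and where a whole thing is asked for, a point or a joint stands for the part that bears it (a point fixed in the world has none). Each returns a list of dicts, best first, with "p" (0 to 1); they miss things now and then, are a little off and sometimes report something else, mostly with a low value. They report only what shows in the picture. A call takes as long as a camera call. They do not tell look-alikes from the thing itself.
- robot.search_frame(target, camera): "box" ([left, top, width, height] in pixels, round what is visible of it).
The state is a dict: "time_s": time; "joint_positions": joint angles; "dq": joint speeds; "effort": joint torques, N m; "ee_pos": TCP position; "ee_rot": TCP orientation; "contact_force": force on the tool from outside, world axes, zero at the start; "ft_torque": the same for the moment, N m; "gripper_width": finger opening in m.
Only numpy, scipy, OpenCV 4.12 (cv2) and the standard library are available. Lean on these libraries where they do the work, as an engineer would, in place of code of your own. Each camera call takes 0.05 s, during which the arm holds its last target.

## Working session

There is one attempt and no reset: what is moved stays moved. The work goes in short steps, Python scripts to look and compute and a tool call to move; the robot and the scene stay as the last step left them, time stands still between calls to the robot, and variables do not carry over. Pictures are saved under pics/ and viewed, and the job is handed in when it is done.

Besides the shell and the picture viewer there is one more tool, called after "Request:" in YAML: its name, and indented under it one key for each argument. send_rows: Moves the arm, as the interface text tells. Shift numbers are shares of 25 mm and turn numbers shares of 0.12 rad, none past 1 either way. Its arguments: {"type":"object","properties":{"motion":{"type":"array","items":{"type":"number"}},"grip_force":{"type":"number"}},"required":["motion"]}

```bash
mkdir -p pics; ls; python3 - <<'E'
from cell import robot
import cv2,json,numpy as np
o=robot.get_obs();print(o)
import pickle
for c in ["scene","top"]:
    s=robot.snapshot(c);pickle.dump(s,open(c+".pkl","wb"))
    cv2.imwrite(f"pics/{c}0.png",s["color"][:,:,::-1])
    print(c,s["camera_matrix"],s["dist_coeffs"],s["cam_to_world"])
    for n in ["finger_rest","rest_grooves","rest_base","buffer","pusher","rack"]:
        print(n,[(d["box"],round(d["p"],2)) for d in robot.search_frame(n,c)])
E
```

```text
pics
{'time_s': 0.0, 'joint_positions': array([-76.25049075,  36.05811113,   2.20242892,  86.99509181,
        -1.54602248,  57.08289895,  -1.14620178]), 'dq': array([-0.04797051, -0.03707823,  0.02244996, -0.04410543,  0.02015046,
        0.02149141,  0.01631987]), 'effort': array([-1.97340385e-03, -5.49718094e+01,  1.14408407e+00, -1.86632645e+01,
       -5.20155870e-02,  2.38274719e-02,  1.46458547e-04]), 'ee_pos': array([0.19545606, 0.61925475, 0.21856823]), 'ee_rot': array([1.79997929e+02, 1.06404604e-01, 7.24807945e+01]), 'contact_force': array([-0.58162434, -0.29619552, -0.1656273 ]), 'ft_torque': array([0.03023914, 0.05037144, 0.05447554]), 'gripper_width': 0.09391310846025994}
scene [[368.48418952   0.         317.58925422]
 [  0.         368.48418952 196.49466429]
 [  0.           0.           1.        ]] [-0.04370918  0.          0.          0.          0.        ] [[ 0.07301088  0.58733678 -0.80604275  1.2183215 ]
 [ 0.99723185 -0.03158822  0.06731138 -0.0564965 ]
 [ 0.014073   -0.80872597 -0.58801723  0.48091912]
 [ 0.          0.          0.          1.        ]]
finge
[... 529 characters left out ...]
        0.         0.         0.       ] [[ 0.10160101 -0.96706821  0.23335877  0.45634394]
 [-0.99481509 -0.09770591  0.02822236 -0.00736226]
 [-0.00449242 -0.23501624 -0.97198106  0.90590678]
 [ 0.          0.          0.          1.        ]]
finger_rest [([197.9, 221.1, 54.8, 42.4], 0.89)]
rest_grooves [([196.8, 224.9, 57.6, 40.9], 0.96)]
rest_base [([197.4, 221.6, 59.0, 46.6], 0.85)]
buffer [([449.7, 205.8, 30.1, 29.8], 0.82), ([354.8, 211.9, 21.2, 29.8], 0.73), ([453.6, 266.1, 29.3, 23.3], 0.65), ([411.4, 267.2, 27.3, 23.2], 0.62), ([372.9, 254.5, 22.3, 22.5], 0.57)]
pusher [([387.8, 313.1, 73.9, 8.3], 0.54)]
rack [([287.6, 111.0, 106.2, 58.4], 0.89), ([388.5, 311.6, 72.4, 7.3], 0.63)]
```

```bash
python3 - <<'E'
import cv2
a=cv2.imread("pics/top0.png");b=cv2.imread("pics/scene0.png")
cv2.imwrite("pics/topc.png",cv2.resize(a[90:340,180:500],None,fx=2.4,fy=2.4,interpolation=cv2.INTER_CUBIC))
cv2.imwrite("pics/scenec.png",cv2.resize(b[130:310,170:450],None,fx=2.8,fy=2.8,interpolation=cv2.INTER_CUBIC))
E
```

```text
(no output)
```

View pics/topc.png

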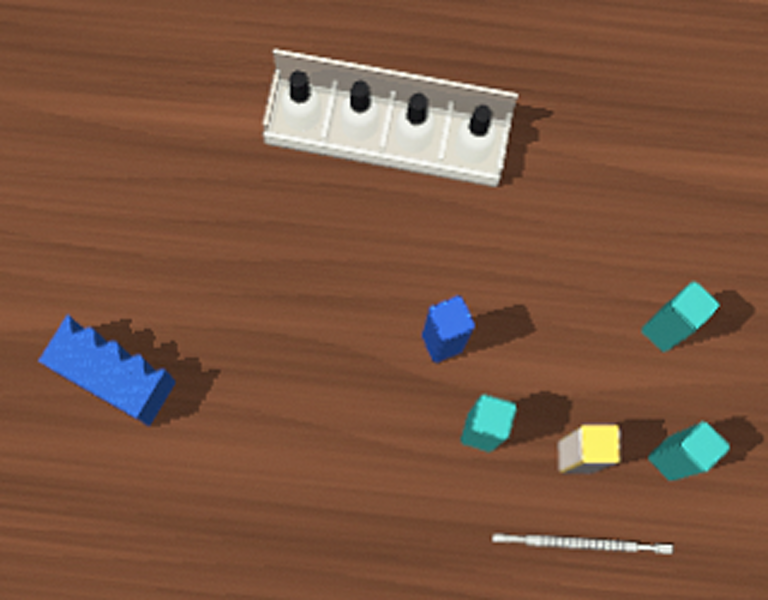

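View pics/scenec.png

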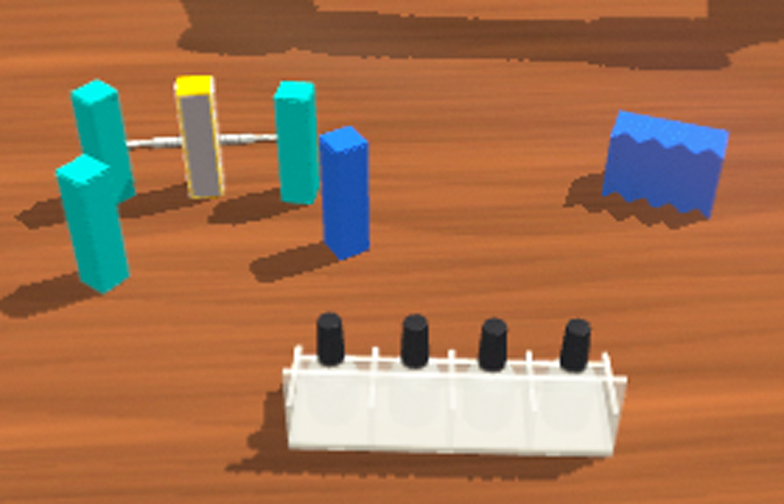

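View pics/top0.png

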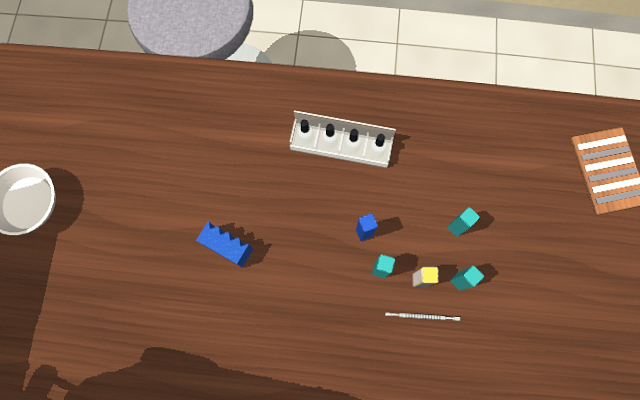

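```bash
cat > h.py <<'E'
import cv2,numpy as np,pickle
def ray(s,px,z):
    K=s["camera_matrix"];d=np.array(s["dist_coeffs"],float)
    u=cv2.undistortPoints(np.array(px,float).reshape(-1,1,2),K,d).reshape(-1,2)
    T=s["cam_to_world"];D=np.c_[u,np.ones(len(u))]@T[:3,:3].T
    o=T[:3,3];t=(z-o[2])/D[:,2]
    return o+D*t[:,None]
def proj(s,P):
    T=np.linalg.inv(s["cam_to_world"])
    return cv2.projectPoints(np.array(P,float).reshape(-1,3),cv2.Rodrigues(T[:3,:3])[0],T[:3,3],s["camera_matrix"],np.array(s["dist_coeffs"],float))[0].reshape(-1,2)
E
python3 - <<'E'
from h import *
np.set_printoptions(precision=4,suppress=True)
s=pickle.load(open("top.pkl","rb"))
def c(l): return [(180+x/2.4,90+y/2.4) for x,y in l]
print("buf top",ray(s,c([(583,427),(618,425),(620,464),(583,463)]),.095))
print("teal L",ray(s,c([(485,396),(516,402),(505,434),(473,427)]),.095))
print("teal R",ray(s,c([(704,422),(728,446),(711,471),(683,446)]),.095))
print("teal RR",ray(s,c([(695,283),(718,304),(698,327),(673,305)]),.095))
print("blue",ray(s,c([(459,296),(473,324),(442,335),(428,306)]),.095))
print("rest top",ray(s,c([(69,317),(39,361),(138,413),(165,373)]),.056))
print("rest bot edge r",ray(s,c([(151,425),(175,383)]),.0))
print("pusher",ray(s,c([(493,537),(671,548)]),.004))
print("rack",ray(s,c([(265,142),(498,184)]),.0))
b=cv2.imread("pics/top0.png")
cv2.imwrite("pics/z1.png",cv2.resize(b[210:275,190:270],None,fx=8,fy=8,interpolation=cv2.INTER_CUBIC))
cv2.imwrite("pics/z2.png",cv2.resize(b[255:330,370:490],None,fx=6.5,fy=6.5,interpolation=cv2.INTER_CUBIC))
E
```

```text
buf top [[ 0.5653 -0.1518  0.095 ]
 [ 0.569  -0.1756  0.095 ]
 [ 0.5426 -0.1784  0.095 ]
 [ 0.5408 -0.1533  0.095 ]]
teal L [[ 0.5799 -0.0835  0.095 ]
 [ 0.5778 -0.105   0.095 ]
 [ 0.5552 -0.0991  0.095 ]
 [ 0.5578 -0.077   0.095 ]]
teal R [[ 0.5768 -0.2345  0.095 ]
 [ 0.562  -0.2516  0.095 ]
 [ 0.5439 -0.2405  0.095 ]
 [ 0.559  -0.2207  0.095 ]]
teal RR [[ 0.6743 -0.2248  0.095 ]
 [ 0.6607 -0.2415  0.095 ]
 [ 0.6429 -0.228   0.095 ]
 [ 0.6568 -0.2099  0.095 ]]
blue [[ 0.6482 -0.06    0.095 ]
 [ 0.6293 -0.0713  0.095 ]
 [ 0.6194 -0.0505  0.095 ]
 [ 0.6389 -0.0391  0.095 ]]
rest top [[0.613  0.2204 0.056 ]
 [0.5784 0.2372 0.056 ]
 [0.5483 0.1597 0.056 ]
 [0.5791 0.1443 0.056 ]]
rest bot edge r [[0.5463 0.1595 0.    ]
 [0.5802 0.1456 0.    ]]
pusher [[ 0.489  -0.1061  0.004 ]
 [ 0.4938 -0.2389  0.004 ]]
rack [[ 0.7822  0.0999  0.    ]
 [ 0.7655 -0.0899  0.    ]]
```

View pics/z1.png

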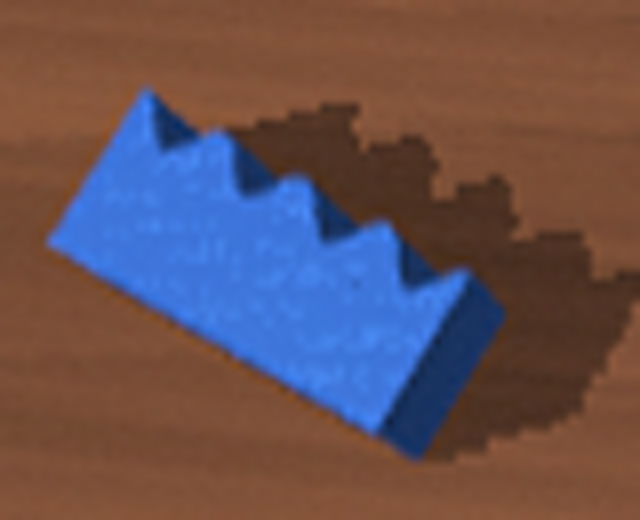

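View pics/z2.png

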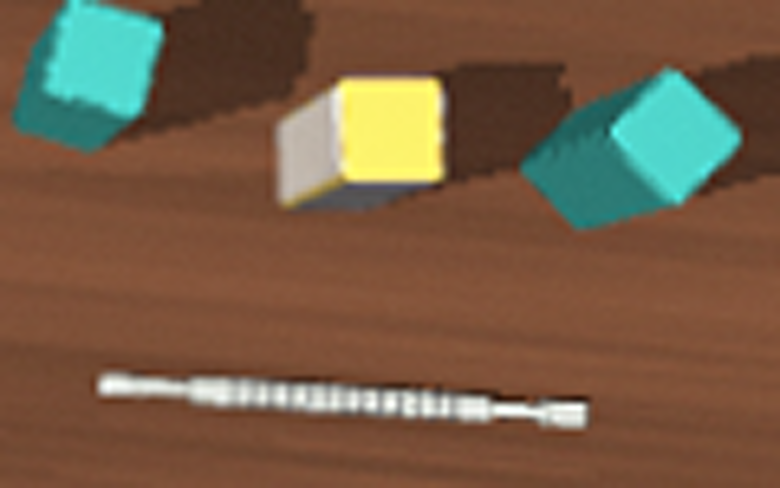

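```bash
python3 - <<'E'
from h import *
np.set_printoptions(precision=4,suppress=True)
s=pickle.load(open("top.pkl","rb")); sc=pickle.load(open("scene.pkl","rb"))
P=ray(s,[(190+x/8,210+y/8) for x,y in [(148,88),(468,268),(48,242),(378,435)]],.056);print(P)
d1=P[0]-P[1];d2=P[2]-P[3];print(np.linalg.norm(d1),np.linalg.norm(d2))
for d in(d1,d2):print(np.degrees(np.arctan2(d[1],d[0])))
g=(P[0]+P[1])/2;b=(P[2]+P[3])/2;print("groove mid",g,"base mid",b,np.linalg.norm(g-b))
# independent check in scene view: project 
print(proj(sc,P)); print(proj(sc,[(.5545,-.165,.095),(.5545,-.165,0)]))
R=[(170+x/2.8,130+y/2.8) for x,y in[(621,112),(728,130),(612,134),(718,157)]];print("scene img",R);print(ray(sc,R,.056))
B=[(170+x/2.8,130+y/2.8) for x,y in[(176,77),(213,76),(215,94),(176,95)]];print(ray(sc,B,.095).mean(0))
# tool-frame deltas
o=np.array([.1955,.6193,.2186]);yaw=np.radians(72.48)
ax=np.array([[np.cos(yaw),np.sin(yaw)],[np.sin(yaw),-np.cos(yaw)]])
u=(g-b)[:2];u/=np.linalg.norm(u);print("u",u)
t=g[:2]+u*.038;print("target",t,"tool dx,dy mm",ax@(t-o[:2])*1000)
E
```

```text
[[0.6148 0.2211 0.056 ]
 [0.5824 0.1452 0.056 ]
 [0.5786 0.2376 0.056 ]
 [0.5443 0.1596 0.056 ]]
0.08252920759062571 0.08523013150551235
66.83812540856118
66.27429516811168
groove mid [0.5986 0.1832 0.056 ] base mid [0.5615 0.1986 0.056 ] 0.04023162786079697
[[427.8427 186.9788]
 [388.1046 179.3145]
 [430.0264 177.1622]
 [390.5891 169.6064]]
[[238.6357 160.2781]
 [243.4214 197.6167]]
scene img [(391.78571428571433, 170.0), (430.0, 176.42857142857144), (388.57142857142856, 177.85714285714286), (426.42857142857144, 186.07142857142858)]
[[0.5461 0.1619 0.056 ]
 [0.5758 0.2385 0.056 ]
 [0.5769 0.1475 0.056 ]
 [0.6114 0.2192 0.056 ]]
[ 0.5555 -0.1628  0.095 ]
u [ 0.9233 -0.3842]
target [0.6337 0.1686] tool dx,dy mm [-297.906   553.5495]
```

Look-alikes that could be taken for the buffer in the top image are turquoise blocks at (385,265), (468,278) and (464,221), and a blue block at (367,227). The yellow-cored grey/white one at (427,275) is the buffer, and the crop confirms it. The rest is at (223,243), with its grooves facing away from the robot. I'll close the fingers, align with the rest and travel high.

Request:
send_rows:
  motion: [0,0,0,0.86,1,-0.4,0.97,0,0,1,-0.4,0.97,0,0,1,-0.4,0.97,0,0,1,-0.4,0.97,0,0,1,-0.4,0.97,0,0,1,-0.4,0.97,0,0,1,-0.4,0.97,0,0,1,-0.4,0.97,0,0,1,-0.4,0.97,0,0,1]
  grip_force: 10

```text
time_s: 1.7
ee_pos: [0.3608, 0.4497, 0.2196]
ee_rot: [180.0, -0.0, 66.6]
contact_force: [-0.1, 0.5, -0.3]
gripper_width: 0.0174
```

Request:
send_rows:
  motion: [-0.4,0.97,0,0,1,-0.4,0.97,0,0,1,-0.4,0.97,0,0,1,-0.4,0.97,0,0,1,-0.4,0.97,0,0,1,-0.4,0.97,0,0,1,-0.4,0.97,0,0,1,-0.4,0.97,0,0,1,-0.4,0.97,0,0,1,0,0,0,0,1]

```text
time_s: 2.7
ee_pos: [0.5277, 0.2769, 0.2196]
ee_rot: [179.8, 0.1, 66.2]
contact_force: [-0.6, -1.4, 0.6]
gripper_width: 0.0004
```

Request:
send_rows:
  motion: [-0.38,0.94,0,0,1,-0.38,0.94,0,0,1,-0.38,0.94,0,0,1,-0.38,0.94,0,0,1,-0.38,0.94,0,0,1,-0.38,0.94,0,0,1,0,0,0,0,1,0,0,0,0,1]

```text
time_s: 3.5
ee_pos: [0.6305, 0.1737, 0.2192]
ee_rot: [-179.9, -0.0, 66.6]
contact_force: [0.0, 0.4, -0.5]
gripper_width: 0.0002
```

```bash
python3 - <<'E'
from cell import robot
import cv2
print(robot.get_obs()["ee_pos"])
s=robot.snapshot("top");cv2.imwrite("pics/t1.png",s["color"][:,:,::-1])
E
```

```text
[0.63053732 0.17369447 0.21920457]
```

View pics/t1.png

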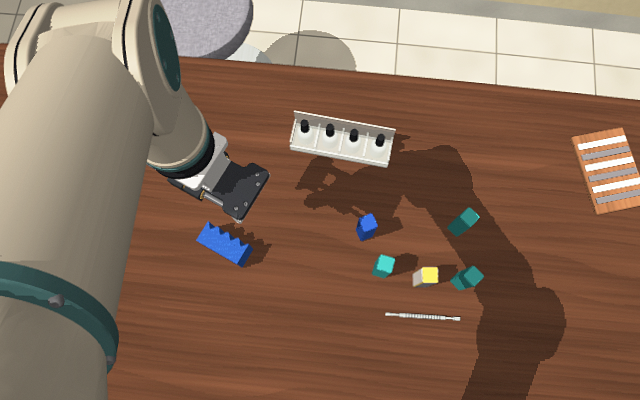

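Request:
send_rows:
  motion: [-0.15,0.1,1,0,1,0,0,1,0,1,0,0,1,0,1,0,0,1,0,1,0,0,1,0,1,0,0,0.8,0,1,0,0,0.5,0,1,0,0,0,0,1,0,0,0,0,1]

```text
time_s: 4.45
ee_pos: [0.6321, 0.1693, 0.0626]
ee_rot: [180.0, -0.0, 66.6]
contact_force: [-0.1, -0.9, 0.6]
gripper_width: 0.0005
```

Request:
send_rows:
  motion: [0,-0.4,0.06,0,1,0,-0.4,0,0,1,0,-0.2,0,0,1,0,-0.2,0,0,1,0,-0.2,0,0,1,0,-0.2,0,0,1,0,-0.2,0,0,1]

```text
time_s: 5.15
ee_pos: [0.5911, 0.1862, 0.0608]
ee_rot: [179.9, -0.0, 66.5]
contact_force: [1.5, -0.5, 3.9]
gripper_width: 0.0003
```

```bash
python3 - <<'E'
from cell import robot
import cv2
s=robot.snapshot("scene");b=s["color"][:,:,::-1]
cv2.imwrite("pics/s2.png",cv2.resize(b[80:240,340:500],None,fx=3.5,fy=3.5,interpolation=cv2.INTER_CUBIC))
E
```

```text
(no output)
```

View pics/s2.png

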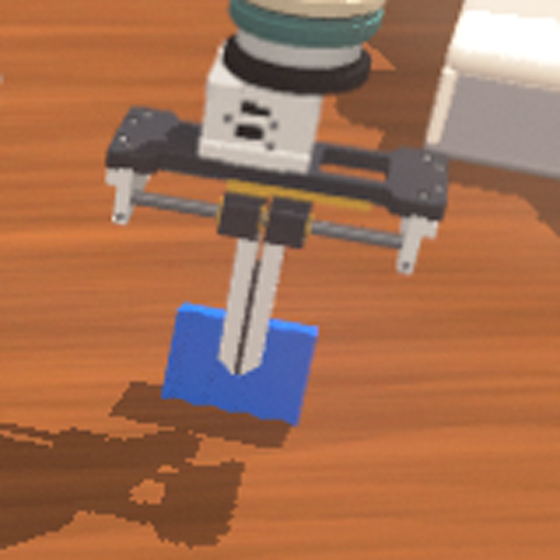

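The picture shows the rest tilting towards its base, with the fingertips at the middle ridge. I'll keep pushing.

Request:
send_rows:
  motion: [0,-0.2,0,0,1,0,-0.2,0,0,1,0,-0.2,0,0,1,0,-0.1,0,0,1,0,0,0,0,1,0,0,0,0,1,0,0,0,0,1]

```text
time_s: 5.9
ee_pos: [0.5737, 0.1932, 0.0599]
ee_rot: [-179.9, 0.1, 66.6]
contact_force: [-0.4, -0.1, -0.1]
gripper_width: 0.0006
```

```bash
python3 - <<'E'
from cell import robot
import cv2
s=robot.snapshot("scene");b=s["color"][:,:,::-1]
cv2.imwrite("pics/s3.png",cv2.resize(b[80:240,340:500],None,fx=3.5,fy=3.5,interpolation=cv2.INTER_CUBIC))
E
```

```text
(no output)
```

View pics/s3.png

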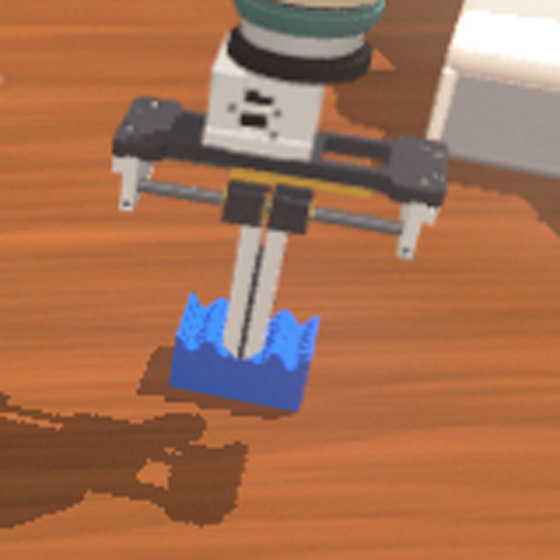

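The grooves are facing up, so I'll retreat upwards, turn, and go to the buffer.

Request:
send_rows:
  motion: [0,0,-0.6,0,1,0,0,-1,0,1,0,0,-1,-0.85,1,0,0,-1,-0.85,1,0,0,-1,-0.85,1,0,0,-1,-0.85,1,0,0,-0.6,-0.85,1,0,0,0,0,1]

```text
time_s: 6.75
ee_pos: [0.5762, 0.1935, 0.2186]
ee_rot: [179.7, -0.1, 95.8]
contact_force: [-0.9, 0.1, -0.3]
gripper_width: 0.0006
```

```bash
python3 - <<'E'
from cell import robot
import numpy as np
o=robot.get_obs();p=o["ee_pos"];y=np.radians(o["ee_rot"][2])
ax=np.array([[np.cos(y),np.sin(y)],[np.sin(y),-np.cos(y)]])
print(p,o["ee_rot"],ax@(np.array([.514,-.168])-p[:2])*1000)
E
```

```text
[0.57623949 0.19353132 0.21860566] [ 1.79710148e+02 -8.62422971e-02  9.57834162e+01] [-353.41932121  -98.35359809]
```

Request:
send_rows:
  motion: [-0.94,-0.26,0,0,1,-0.94,-0.26,0,0,1,-0.94,-0.26,0,0,1,-0.94,-0.26,0,0,1,-0.94,-0.26,0,0,1,-0.94,-0.26,0,0,1,-0.94,-0.26,0,0,1,-0.94,-0.26,0,0,1]

```text
time_s: 7.55
ee_pos: [0.541, -0.0001, 0.2148]
ee_rot: [-179.9, -0.0, 95.6]
contact_force: [0.7, 0.1, -0.1]
gripper_width: 0.0008
```

Request:
send_rows:
  motion: [-0.94,-0.26,0,0,1,-0.94,-0.26,0,0,1,-0.94,-0.26,0,0,1,-0.94,-0.26,0,0,1,-0.94,-0.26,0,0,1,-0.94,-0.26,0,0,1,-0.94,-0.26,0,0,1,0,0,0,0,1,0,0,0,0,1]

```text
time_s: 8.45
ee_pos: [0.5128, -0.1671, 0.2149]
ee_rot: [-179.9, -0.1, 95.6]
contact_force: [0.6, -0.2, -0.8]
gripper_width: 0.0005
```

```bash
python3 - <<'E'
from cell import robot
import cv2,numpy as np
o=robot.get_obs();p=o["ee_pos"];y=np.radians(o["ee_rot"][2])
ax=np.array([[np.cos(y),np.sin(y)],[np.sin(y),-np.cos(y)]])
print(p,o["ee_rot"],ax@(np.array([.514,-.168])-p[:2])*1000)
s=robot.snapshot("scene");cv2.imwrite("pics/s4.png",s["color"][:,:,::-1])
E
```

```text
[ 0.51275455 -0.16705405  0.21489791] [-1.79937004e+02 -5.54473646e-02  9.56351709e+01] [-1.06367161  1.14654266]
```

View pics/s4.png

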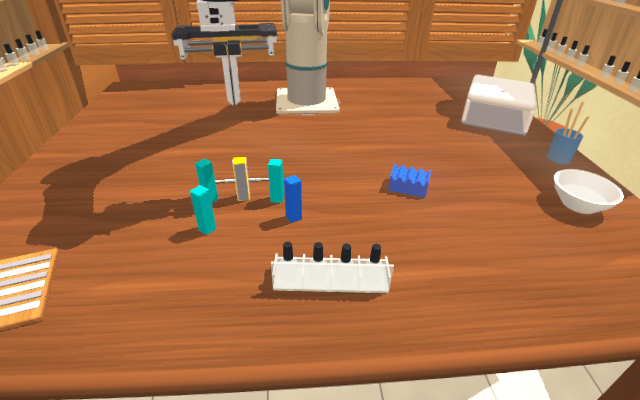

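The rest stands upright at (410,180) and the closed fingers are behind the buffer at (241,178). I'll descend and push.

Request:
send_rows:
  motion: [0,0,1,0,1,0,0,1,0,1,0,0,1,0,1,0,0,1,0,1,0,0,0.7,0,1,0,0,0.3,0,1,0,0,0,0,1]

```text
time_s: 9.2
ee_pos: [0.5129, -0.1659, 0.0896]
ee_rot: [-179.9, -0.1, 95.9]
contact_force: [-0.2, -0.0, 0.2]
gripper_width: 0.0007
```

Request:
send_rows:
  motion: [0,0.4,0,0,1,0,0.2,0,0,1,0,0.2,0,0,1,0,0.2,0,0,1,0,0.2,0,0,1,0,0.2,0,0,1]

```text
time_s: 9.8
ee_pos: [0.5485, -0.1638, 0.0906]
ee_rot: [180.0, 0.0, 95.8]
contact_force: [0.2, 0.1, 0.8]
gripper_width: 0.0006
```

```bash
python3 - <<'E'
from cell import robot
import cv2
s=robot.snapshot("scene");b=s["color"][:,:,::-1]
cv2.imwrite("pics/s5.png",cv2.resize(b[80:240,150:330],None,fx=3.5,fy=3.5,interpolation=cv2.INTER_CUBIC))
E
```

```text
(no output)
```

View pics/s5.png

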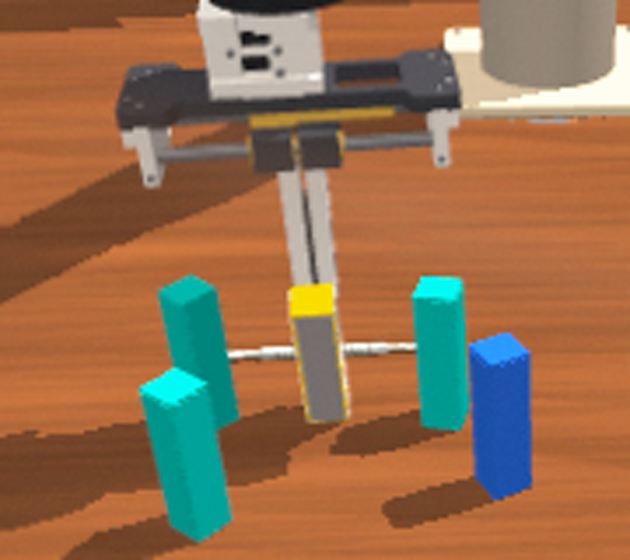

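The buffer is just starting to tilt away from the fingers, so I'll push on.

Request:
send_rows:
  motion: [0,0.2,0,0,1,0,0.2,0,0,1,0,0.2,0,0,1,0,0.1,0,0,1,0,0,0,0,1,0,0,0,0,1,0,0,0,0,1,0,0,0,0,1]

```text
time_s: 10.65
ee_pos: [0.5653, -0.1621, 0.0905]
ee_rot: [-180.0, -0.0, 95.8]
contact_force: [0.0, 0.8, -0.4]
gripper_width: 0.0008
```

```bash
python3 - <<'E'
from cell import robot
import cv2
s=robot.snapshot("scene");b=s["color"][:,:,::-1]
cv2.imwrite("pics/s6.png",cv2.resize(b[80:240,150:330],None,fx=3.5,fy=3.5,interpolation=cv2.INTER_CUBIC))
E
```

```text
(no output)
```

View pics/s6.png

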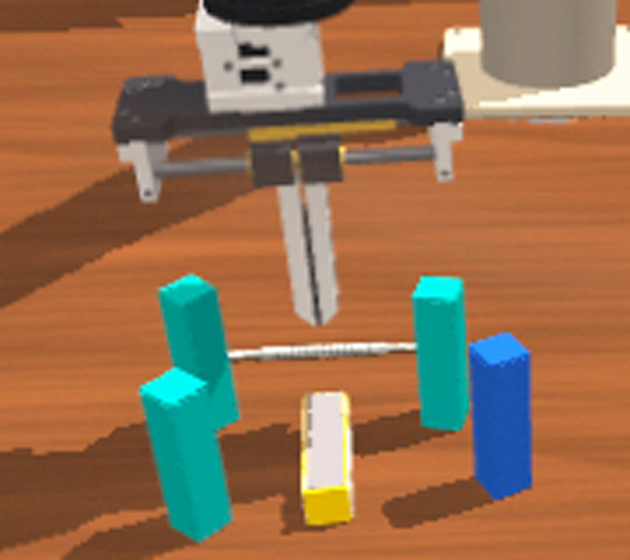

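The buffer lies flat and touches neither its neighbours nor the pusher. I'll retreat upwards and do a final check.

Request:
send_rows:
  motion: [0,0,-0.8,0,1,0,0,-1,0,1,0,0,-1,0,1,0,0,-1,0,1,0,0,-1,0,1,0,0,-0.5,0,1,0,0,0,0,1,0,0,0,0,1]

```text
time_s: 11.5
ee_pos: [0.5649, -0.162, 0.2221]
ee_rot: [-179.9, -0.0, 95.8]
contact_force: [-0.8, 0.4, 0.8]
gripper_width: 0.0007
```

```bash
python3 - <<'E'
from cell import robot
import cv2
print(robot.get_obs()["contact_force"])
s=robot.snapshot("scene");b=s["color"][:,:,::-1]
cv2.imwrite("pics/s7.png",cv2.resize(b[130:310,170:450],None,fx=2.8,fy=2.8,interpolation=cv2.INTER_CUBIC))
a=cv2.imread("pics/scene0.png");d=cv2.absdiff(a,b).max(2)
print("rack/bottle diff >40:",(d[238:295,268:396]>40).sum())
E
```

```text
[-0.80033537  0.36025074  0.77732245]
rack/bottle diff >40: 0
```

View pics/s7.png

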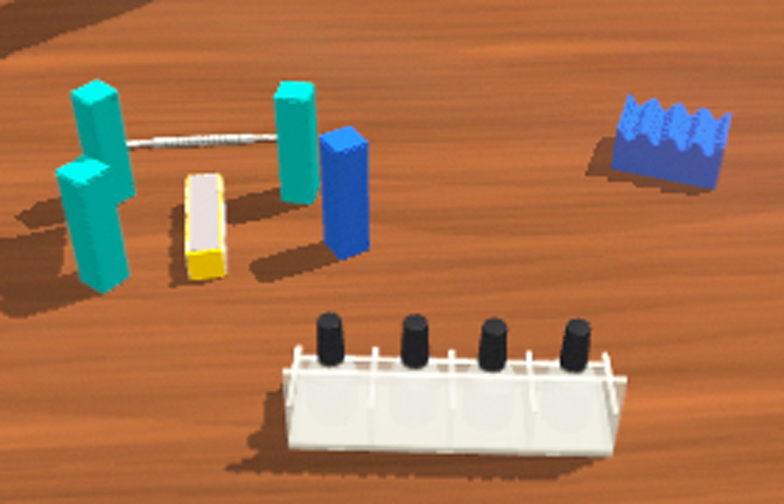

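The rest is on its base with the grooves up, the buffer is flat, and the pusher, rack and bottles look unchanged. Handing in.

```bash
python3 -c "
from cell import robot
print(robot.finish_job())"
```

```text
the job is handed in; nothing more can be done
None
```

The finger rest now stands on its base with the grooves up, and the yellow-cored buffer lies flat on a long side. I handed the job in at about 11.5 s of the 48 s allowed. The hand-in reports no verdict.

I did both with closed fingertips. I pushed the rest near the top of its middle ridge, then pushed the buffer near its top, away from the nail pusher. Nothing was gripped or lifted.

**Last checks:**
- **Rest and buffer:** the final scene picture shows both down as required and close to where they started. I judged this by eye and did not measure their final poses.
- **Rack and bottles:** that part of the picture is unchanged from the start, with no pixel differing by more than 40 grey levels.
- **Pusher and look-alike blocks:** by eye, they are where they were at the start.
- **Robot:** the arm is well clear of everything, and the force reading is only noise, about 1 N.

No check failed or disagreed.

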